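# Check the angled drilling jig with its depth gauge and show the tip

## Task

First slide the round white reading plate along the bench, without lifting it, until it lies inside the ring marked on the bench top. Then take the depth gauge from its wooden stand, put its rod down the slanted guide tube of the drilling jig until the collar stops against the tube's mouth, and draw it right out again. Finish while still holding the gauge in the gripper: keep it still and level, its tip a few centimetres above the middle of the plate and nothing else touching it; leave all the other things on the bench where they are.

Things in the scene. Friction and masses are not known exactly. Their poses are not given: they have to be found in the camera images.
- plate: loose round white ceramic reading plate, a solid disc 90 mm in diameter, 22 mm thick, about 0.33 kg; origin at the centre of its underside, z up. It slides on the bench with ordinary dry friction
- spot: thin dark ring inlaid flat in the bench top, inner diameter 120 mm, outer 130 mm, no height to speak of; origin at its centre. The plate fits in it with 15 mm to spare all round
- gauge: loose depth gauge, 0.15 kg, one straight line: square aluminium handle 16 x 16 x 90 mm, steel collar 30 mm diameter x 8 mm, steel rod 8 mm diameter x 75 mm (last 6 mm tapered). Origin on the axis at the collar's rod-side face, +x towards the tip; handle from x = -98 to -8 mm, rod 0 to 75. Starts level in the stand, axis 50 mm above the bench, tip roughly towards the robot
- gauge_grip (a point): middle of the gauge's square handle, on its axis, 53 mm behind the collar's face: the place to grip, across the two upright sides
- gauge_tip (a point): the end of the gauge's rod, 75 mm ahead of the collar's face
- stand: fixed wooden stand of the gauge: base 190 x 50 x 10 mm, two notched posts open at the top, 45 mm ahead of and 88 mm behind the collar's face, 32 mm wide, 12 mm along, up to 54 mm high; between them the handle is free. Origin on the bench below the middle of the handle, +x towards the gauge's tip
- tube: steel guide tube fixed on the drilling jig: outer diameter 30 mm, bore 14 mm wide and 86 mm deep (deeper than the rod is long), flat mouth. Origin at the centre of the mouth, 95 mm above the bench; +z along the bore out of the mouth, rising 35 degrees above level, pointing roughly away from the robot. The rod goes in along -z
- jig: fixed drilling jig carrying the tube: steel base plate 130 x 80 x 12 mm with a pedestal under the tube, nothing higher than the tube. Origin on the bench straight below the tube's mouth, +x the way the mouth faces; the base reaches from x = -105 to +25 mm
- doming_block: bystander: dark steel block 50 x 50 x 45 mm, origin at the centre of its underside
- bench_block: bystander: flat steel block 60 x 60 x 20 mm, origin at the centre of its underside
- handpiece: bystander: black pen-like grinder handpiece lying down, about 130 mm long, 22 mm thick, along its x
- jar: bystander: small amber jar, 48 mm diameter, 55 mm high, origin under its centre
- brush: bystander: bench brush lying along its x, at most about 35 mm high
- crucible: bystander: small white bowl, 70 mm diameter, 35 mm high, origin under its centre

How it is judged:
On the way, in this order (a step that is already met when the one before it is completed fails the run):
1. the plate lies still inside the ring, the gauge still in its stand (horizontal distance between plate and spot below 0.015 m and linear speed of plate below 0.01 m/s and distance of gauge from where it was at the start of the episode below 0.02 m), for 0.2 s.
2. the rod is down the tube and the collar stands against the mouth (z of gauge in the frame of tube between -0.003 and 0.0035 m and distance between gauge and tube below 0.006 m and z of gauge_tip in the frame of tube below -0.065 m and angle between the x axis of gauge and the z axis of tube, either way round below 0.12 rad), for 0.2 s.
3. the rod is drawn right out of the tube (distance between gauge_tip and tube above 0.1 m), for 0.1 s.
At the end, for the whole second after the job is handed in: Ends holding: gauge gripped (over 2 N), touching nothing else, still, level within 7 degrees, its tip within 25 mm of the plate's centre seen from above and 10 to 90 mm above the plate's top; plate flat on the bench within 15 mm of the ring's centre (horizontal distance between plate and spot below 0.015 m and height (world z) of plate below 0.004 m and angle between plate's own z axis and vertical below 0.05 rad and angle between gauge's own x axis and vertical between 1.4508 and 1.6908 rad and horizontal distance between gauge_tip and plate below 0.025 m and height (world z) of gauge_tip between 0.032 and 0.112 m and contact force between the fingers and gauge above 2 N and contact force between gauge and plate below 0.05 N and contact force between gauge and stand below 0.05 N and contact force between gauge and jig below 0.05 N and contact force between gauge and tube below 0.05 N and contact force between gauge and doming_block below 0.05 N and contact force between gauge and bench_block below 0.05 N and contact force between gauge and handpiece below 0.05 N and contact force between gauge and jar below 0.05 N and contact force between gauge and brush below 0.05 N and contact force between gauge and crucible below 0.05 N and linear speed of gauge below 0.02 m/s and angular speed of gauge below 0.15 rad/s and linear speed of plate below 0.01 m/s); the arm keeps its last pose, push and grip.
It fails at once if the plate is lifted or tipped (12 mm, 0.25 rad) (height (world z) of plate above 0.012 m or angle between plate's own z axis and vertical above 0.25 rad).
It fails at once if another thing on the bench is shifted by more than 20 mm (distance of any of doming_block, bench_block, handpiece, jar, brush, crucible from where it was at the start of the episode above 0.02 m).
It also fails if it takes over 69 s, if anything falls off the work surface, if the arm or the gripper's body presses on something with over 40 N, if the wrist force passes 120 N, or if a joint passes its speed limit or range.

## Robot

A 6-joint arm with a two-finger parallel gripper is mounted at the origin on the work surface. World frame = base frame: x ahead of the robot, y to its left, z up, the work surface at z = 0. Lengths are in m, angles in rad, forces in N, time in s.
With the tool pointing down it reaches from about 0.225 to 0.725 m from the base axis. Payload 3.1 kg.
Tool frame: the origin (TCP) lies at the very end of the fingers, on their centre line; the grasp point (between the pads) lies 19 mm behind it; z points along the fingers, y is the line along which they close (so a half turn about z gives the same grasp; the last joint's range is limited). The gripper opens to 85 mm and grips with 20 to 120 N. Pads are 22 mm wide; open, the fingers measure 114 mm over their backs; the gripper's body (76 mm by 85 mm) begins 54 mm behind the grasp point. The pads swing forward as they close: fully open they stand 13 mm farther back than shut.
Start: joints at [1.133, 0.048, 0.099, 1.622, 0, 1.443], TCP at [0.16, 0.5, 0.231] pointing down, gripper open.
Joint ranges: [-2.91, 2.91], [-0.99, 1.94], [-1.21, 1.42], [-2.12, 2.29], [-1.49, 1.47], [-3.14, 3.14]. Speed limits (rad/s): [2.79, 2.79, 3.14, 3.14, 3.14, 3.14].

## Interface

Orientations are given as a rotation vector (axis times angle).
In Python, from rig import read_state, imaging, close_job gives the robot as it stands.
- The arm moves only by the shell command python3 -m inch 'ROWS'. ROWS is a JSON object of lists of equal length, an entry for each row: "slide": the shift along the tool's x, y, z in m, a list of three; "roll": the turn about the tool's z in rad; "grip": the opening in per cent of the stroke, from 0 (shut) to 100 (fully open). In form: {"slide": [[dx, dy, dz], ...], "roll": [roll, ...], "grip": [grip, ...]}. A call has 1 to 12 rows; each row shifts and turns the commanded pose from where the row before left it, along the tool's axes as they then stand; what a row does not reach is not made up. A row lasts 1/8 s, in which the tool goes at most 62.5 mm and 10.7 degrees, less where a joint would pass 70% of its speed; a pose out of reach is approached as far as the arm can. A call is refused whole if a number of a shift passes 0.0625 or a number of a turn 0.188, either way. A call with a gripper value outside its range is refused whole. The fingers move at their own pace and stop on an object; the grip force is fixed at half the most. Time passes only in rows, so rows that do not move let the fingers close. It gives the time, the measured TCP pose, the force, the opening and the grip force at its end, in the units of the state.
- read_state(): the state, without advancing time (a new reading comes with each control period).
- imaging.snapshot(name): name is "scene" or "top" or "wrist"; returns the picture (400x640x3 uint8, red, green, blue); there is no depth.
- imaging.camera_info(name): a dict with "camera_matrix" (3x3 intrinsics, pixels), "view" (4x4, takes a point from world to camera coordinates); the wrist camera has in their place "mount" (4x4, takes a point from camera to tool coordinates, whose origin is the TCP and whose axes are the flange's). Camera axes: x right, y down, z forward; pixel columns grow to the right and rows downward; lengths in m; the calibration is good to about 2 mm. A picture is of the moment at which its call begins: read the wrist's pose just before it. camera_info takes no time and is no camera call.
- close_job(): hands the job in; it is judged then, once.
Trained networks look in the newest picture that a camera, given by its name, has taken for a name from the list of things; names that differ only in an ending like _2 or _b are one class to them, and where a whole thing is asked for, a point or a joint stands for the part that bears it (a point fixed in the world has none). Each returns a list of dicts, best first, with "conf" (0 to 1); they miss things now and then, are a little off and sometimes report something else, mostly with a low value. They report only what shows in the picture. A call takes as long as a camera call.
- imaging.boxes_of(thing, camera): "extent" ([left, top, right, bottom] as shares, 0 to 1, of the picture: columns of its width, rows of its height, round what is visible of it).
The state is a dict: "time": time; "joint_pos": joint angles; "joint_vel": joint speeds; "joint_efforts": joint torques, N m; "tcp_pos": TCP position; "ee_rot": TCP orientation; "ft_force": force on the tool from outside, world axes, zero at the start; "wrist_torque": the same for the moment, N m; "finger_gap": finger opening in m; "finger_force": force on a finger pad.
Only numpy, scipy, OpenCV 4.12 (cv2) and the standard library are available. Lean on these libraries where they do the work, as an engineer would, in place of code of your own. Each camera call takes 0.05 s, during which the arm holds its last target. There are 200 camera calls.

## Working session

There is one attempt and no reset: what is moved stays moved. The work goes in short steps, Python scripts to look and compute and a shell command to move; the robot and the scene stay as the last step left them, time stands still between calls to the robot, and variables do not carry over. Pictures are saved under pics/ and viewed, at most 11 in all, crops included, and the job is handed in when it is done.

```bash
ls -la; python3 -m inch --help | head -40; mkdir -p pics
cat > h.py <<'E'
import numpy as np, cv2
from scipy.spatial.transform import Rotation as R
from rig import read_state, imaging, close_job
def cam(n):
    i=imaging.camera_info(n); K=np.array(i["camera_matrix"])
    if n!="wrist": return K,np.array(i["view"])
    s=read_state(); T=np.eye(4); T[:3,:3]=R.from_rotvec(s["ee_rot"]).as_matrix(); T[:3,3]=s["tcp_pos"]
    return K,np.linalg.inv(T@np.array(i["mount"]))
def ray(K,V,u,v,z):
    C=np.linalg.inv(V); d=C[:3,:3]@np.linalg.solve(K,[u,v,1]); o=C[:3,3]
    return o+d*(z-o[2])/d[2]
def proj(K,V,p):
    q=K@(V@np.append(p,1))[:3]; return q[:2]/q[2]
def save(n,f):
    im=imaging.snapshot(n); cv2.imwrite("pics/"+f,im[:,:,::-1]); return im
E
python3 - <<'E'
from h import *
s=read_state(); print(s["time"],s["tcp_pos"],R.from_rotvec(s["ee_rot"]).as_matrix().round(3))
for n in("top","scene"):
    K,V=cam(n); save(n,n+"0.png"); print(n,np.linalg.inv(V)[:3,3].round(3))
    for t,z in dict(plate=.011,spot=0,gauge=.05,stand=.03,tube=.08,jig=.01,doming_block=.02,bench_block=.01,handpiece=.01,jar=.03,brush=.015,crucible=.02).items():
        for b in imaging.boxes_of(t,n)[:2]:
            e=np.array(b["extent"])*[640,400,640,400]
            print(t,round(b["conf"],2),e.round(),ray(K,V,(e[0]+e[2])/2,(e[1]+e[3])/2,z)[:2].round(3))
E
```

```text
total 12
drwxr-xr-x  3 agent agent 4096 Dec  1 07:53 .
drwxr-xr-x 23 root  root  4096 Dec  1 07:53 ..
drwxr-xr-x  2 agent agent 4096 Dec  1 07:53 pics
0.0 [0.15980846 0.49943991 0.23009864] [[-0.952  0.305 -0.001]
 [ 0.305  0.952 -0.002]
 [ 0.    -0.002 -1.   ]]
top [0.436 0.014 1.117]
plate 0.84 [316. 157. 353. 189.] [ 0.606 -0.028]
spot 0.82 [286. 225. 334. 243.] [0.432 0.046]
gauge 0.6 [201. 195. 227. 257.] [0.457 0.311]
stand 0.71 [198. 188. 234. 252.] [0.473 0.311]
stand 0.39 [161. 177. 181. 248.] [0.497 0.438]
jig 0.95 [415. 205. 458. 255.] [ 0.437 -0.316]
doming_block 0.64 [395. 143. 421. 166.] [ 0.656 -0.239]
bench_block 0.7 [238. 144. 259. 165.] [0.666 0.222]
bench_block 0.67 [320. 156. 353. 189.] [ 0.609 -0.033]
handpiece 0.81 [211. 138. 220. 182.] [0.65  0.318]
jar 0.74 [428. 152. 449. 170.] [ 0.634 -0.322]
brush 0.84 [159. 177. 179. 247.] [0.5  0.45]
crucible 0.68 [467. 209. 489. 234.] [ 0.46  -0.432]
scene [ 1.002 -0.701  1.064]
plate 0.72 [316. 222. 346. 254.] [ 0.612 -0.033]
plate 0.4 [327. 148. 378. 171.] [0.475 0.317]
spot 0.56 [319. 224. 345. 253.] [ 0.612 -0.026]
gauge 0.51 [327. 148. 372. 158.] [0.467 0.304]
stand 0.62 [335. 145. 373. 157.] [0.464 0.344]
tube 0.86 [214. 257. 238. 274.] [ 0.451 -0.327]
tube 0.7 [205. 255. 253. 294.] [ 0.479 -0.344]
jig 0.83 [203. 255. 255. 292.] [ 0.44  -0.316]
doming_block 0.8 [296. 280. 316. 305.] [ 0.664 -0.238]
bench_block 0.7 [375. 188. 393. 209.] [0.666 0.215]
handpiece 0.62 [388. 175. 410. 192.] [0.675 0.309]
handpiece 0.36 [334. 145. 371. 160.] [0.453 0.353]
jar 0.92 [272. 300. 286. 320.] [ 0.638 -0.328]
jar 0.17 [211. 256. 239. 270.] [ 0.416 -0.304]
brush 0.83 [353. 132. 396. 155.] [0.499 0.441]
crucible 0.69 [193. 288. 220. 315.] [ 0.456 -0.421]invalid input: not JSON, or not a number
```

Run:
```python
import cv2
a=cv2.imread("pics/top0.png")[120:290,140:500]; cv2.imwrite("pics/t0.png",cv2.resize(a,None,fx=2.2,fy=2.2,interpolation=cv2.INTER_CUBIC))
```

```text
(no output)
```

View pics/t0.png

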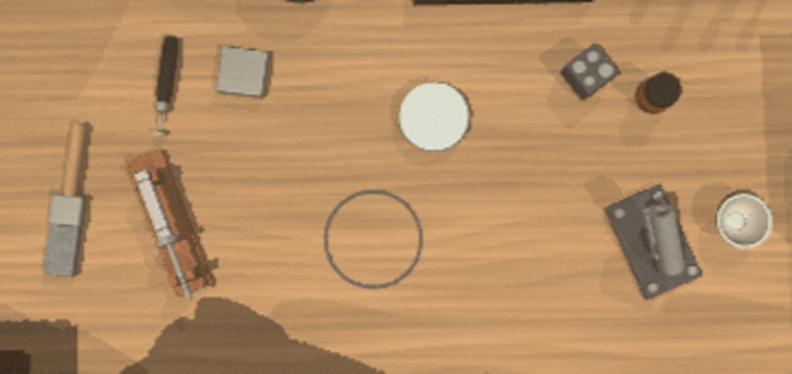

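Run:
```python
from h import *
im=cv2.imread("pics/top0.png"); K,V=cam("top")
g=cv2.cvtColor(im,cv2.COLOR_BGR2HSV)
m=((g[:,:,1]<50)&(g[:,:,2]>170)).astype(np.uint8); m[:,:300]=0;m[:,370:]=0;m[:150]=0;m[200:]=0
c=cv2.moments(m,True); u=c["m10"]/c["m00"],c["m01"]/c["m00"]; p=ray(K,V,*u,.02); print("plate",u,c["m00"],p)
gr=cv2.cvtColor(im,cv2.COLOR_BGR2GRAY).astype(float); bg=cv2.medianBlur(cv2.cvtColor(im,cv2.COLOR_BGR2GRAY),21).astype(float)
d=(bg-gr>15); d[:,:284]=0;d[:,336:]=0;d[:203]=0;d[254:]=0
v,u=np.nonzero(d); e=cv2.fitEllipse(np.c_[u,v].astype(np.float32)); print("ring",e,len(u)); r=ray(K,V,*e[0],0); print(r, r-p)
f=lambda x,y:(140+x/2.2,120+y/2.2)
for n,x,y,z in[("tip",189,298,.05),("tail",141,175,.05),("mouthtop",652,200,.1),("tubeback",675,272,.055)]: print(n,ray(K,V,*f(x,y),z)[:2])
s=read_state();M=R.from_rotvec(s["ee_rot"]).as_matrix();dd=(r-p)[:2]/np.hypot(*(r-p)[:2]);print("dir",dd,"roll",np.arctan2(*(M.T@[*dd,0])[[1,0]]))
print("start for push",p[:2]-.075*dd, s["time"])
w=save("wrist","w0.png")
```

```text
plate (336.7738095238095, 172.48280423280423) 756.0 [ 0.60634964 -0.03364041  0.02      ]
ring ((309.1814880371094, 228.3379669189453), (43.45247268676758, 43.571624755859375), 12.678686141967773) 323
[0.44756998 0.04815159 0.        ] [-0.15877966  0.08179199 -0.02      ]
tip [0.37572614 0.2768373 ]
tail [0.53111994 0.33854349]
mouthtop [ 0.48775788 -0.29084464]
tubeback [ 0.40007271 -0.32946566]
dir [-0.88898274  0.45794071] roll 0.16587967128909986
start for push [ 0.67302334 -0.06798596] 1.3
```

View pics/w0.png

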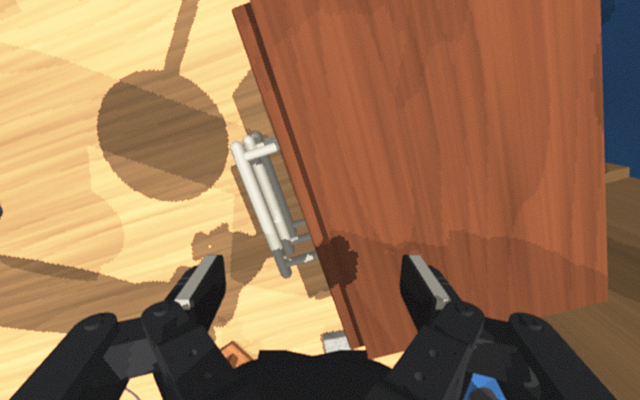

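```bash
python3 -m inch '{"slide":[[-0.05,-0.029,0],[-0.05,-0.029,0],[-0.05,-0.029,0],[-0.05,-0.029,0],[-0.05,-0.029,0],[-0.05,-0.029,0],[-0.05,-0.029,0],[-0.05,-0.029,0],[-0.05,-0.029,0],[-0.05,-0.029,0],[-0.05,-0.029,0],[-0.05,-0.029,0]],"roll":[0,0,0,0,0,0,0,0,0,0,0,0],"grip":[50,50,50,50,50,50,50,50,50,50,50,50]}'
cat >> h.py <<'E'
def to(target,yaw=None):
    "tool-frame shift to a world target; roll so tool x points along yaw"
    s=read_state(); M=R.from_rotvec(s["ee_rot"]).as_matrix(); p=np.array(s["tcp_pos"])
    print("t",s["time"],"tcp",p.round(4),"shift",(M.T@(np.array(target)-p)).round(4),"yaw x",np.arctan2(M[1,0],M[0,0]).round(3),"tilt",M[:,2].round(3),"gap",s["finger_gap"],"F",np.round(s["ft_force"],1),s["finger_force"],end=" ")
    if yaw is not None: print("roll",np.arctan2(M[1,0],M[0,0])-yaw,end="")
    print()
E
python3 -c "
from h import *
to([.673,-.068,.12],np.arctan2(.458,-.889))"
```

```text
time: 2.85
tcp_pos: [0.6266, -0.0159, 0.2314]
ee_rot: [0.485, 3.103, 0.0]
ft_force: [0.5, 0.6, 0.5]
finger_gap: 0.0425
finger_force: 0.0
t 2.85 tcp [ 0.6266 -0.0159  0.2314] shift [-0.06   -0.0355  0.1114] yaw x 2.832 tilt [ 0.001  0.    -1.   ] gap 0.04251189574837883 F [0.5 0.6 0.5] 0.0 roll 0.1657037612556782
```

```bash
python3 -m inch '{"slide":[[-0.03,-0.018,0],[-0.03,-0.0175,0],[0,0,0.05],[0,0,0.05],[0,0,0.05],[0,0,0.04],[0,0,0.024],[0,0,0.01]],"roll":[0,0,0.083,0.083,0,0,0,0],"grip":[50,50,50,50,50,50,50,50]}'
python3 - <<'E'
from h import *
to([.4476,.0482,.007],np.arctan2(.458,-.889)); save("wrist","w1.png")
K,V=cam("wrist")
for t,z in(("plate",.02),("spot",0)):
    for b in imaging.boxes_of(t,"wrist")[:1]:
        e=np.array(b["extent"])*[640,400,640,400]; print(t,b["conf"],e.round(),ray(K,V,(e[0]+e[2])/2,(e[1]+e[3])/2,z))
E
```

```text
time: 3.85
tcp_pos: [0.67, -0.0661, 0.0046]
ee_rot: [-0.739, -3.049, 0.0]
ft_force: [-1.0, -0.6, 0.2]
finger_gap: 0.0428
finger_force: 0.0
t 3.85 tcp [ 0.67   -0.0661  0.0046] shift [ 0.2501 -0.0003 -0.0014] yaw x 2.666 tilt [-0.004  0.001 -1.   ] gap 0.042773981937691406 F [-1.  -0.6  0.2] 0.0 roll -6.10662988718147e-05
plate 0.56 [199.   0. 424. 223.] [ 0.60470273 -0.03219665  0.02      ]
```

View pics/w1.png

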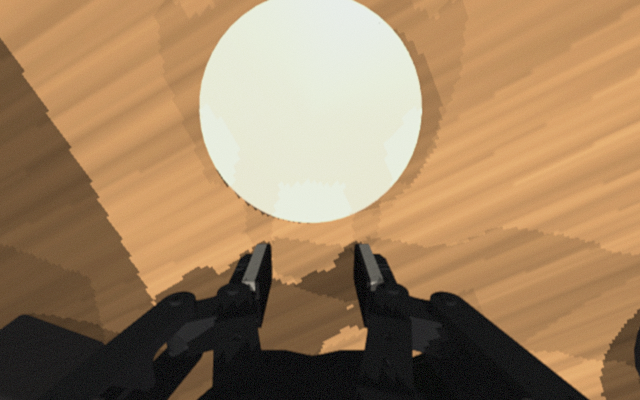

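```bash
python3 -m inch '{"slide":[[0.012,0,-0.001],[0.01,0,-0.001],[0.018,0,0],[0.022,0,0],[0.025,0,0],[0.025,0,0],[0.025,0,0],[0.02,0,0],[0.014,0,0],[0.008,0,0],[0.004,0,0],[0.002,0,0]],"roll":[0,0,0,0,0,0,0,0,0,0,0,0],"grip":[50,50,50,50,50,50,50,50,50,50,50,50]}'
cat >> h.py <<'E'
def plate():
    K,V=cam("wrist"); im=imaging.snapshot("wrist"); g=cv2.cvtColor(im,cv2.COLOR_RGB2HSV)
    m=((g[:,:,1]<45)&(g[:,:,2]>170)).astype(np.uint8); n,l,st,c=cv2.connectedComponentsWithStats(m); i=1+np.argmax(st[1:,4])
    p=ray(K,V,*c[i],.022); print("plate",st[i],p.round(4)); return im,p
E
python3 - <<'E'
from h import *
im,p=plate(); to([.4476,.0482,.007]); cv2.imwrite("pics/w2.png",im[:,:,::-1])
s=read_state();M=R.from_rotvec(s["ee_rot"]).as_matrix();print("plate to go in tool",M.T@(np.array([.4476,.0482,.022])-p))
K,V=cam("top"); im=imaging.snapshot("top"); g=cv2.cvtColor(im,cv2.COLOR_RGB2HSV); cv2.imwrite("pics/t2.png",cv2.resize(im[180:260,260:380,::-1],None,fx=5,fy=5))
m=((g[:,:,1]<50)&(g[:,:,2]>170)).astype(np.uint8); m[:,285:335]*=2; m[:200]=0;m[260:]=0; c=cv2.moments((m==2).astype(np.uint8),True); print(c["m00"],ray(K,V,c["m10"]/c["m00"],c["m01"]/c["m00"],.02))
E
```

```text
time: 5.5
tcp_pos: [0.5103, 0.0175, 0.0113]
ee_rot: [0.74, 3.047, -0.0]
ft_force: [5.2, -2.5, 4.3]
finger_gap: 0.0428
finger_force: 2.8
plate [  212    60   201   198 31362] [0.4626 0.0426 0.022 ]
t 5.55 tcp [0.5101 0.0176 0.0113] shift [ 0.0696 -0.0014  0.0039] yaw x 2.665 tilt [ 0.006 -0.002 -1.   ] gap 0.042911430762599324 F [ 4.7 -1.9  4.7] 2.618862051749602 
plate to go in tool [ 1.59191509e-02 -1.96316971e-03 -9.71822725e-05]Traceback (most recent call last):
  File "<stdin>", line 5, in <module>
ZeroDivisionError: float division by zero
```

View pics/t2.png

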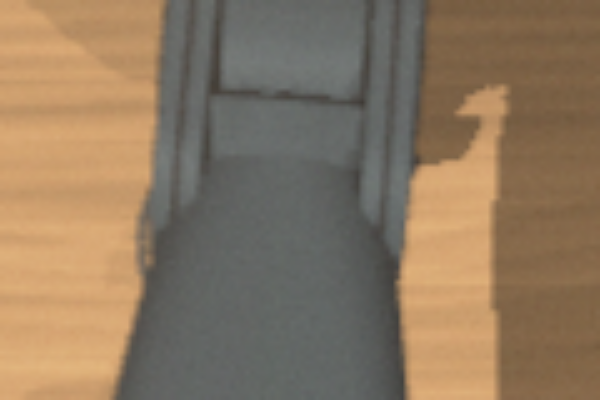

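```bash
python3 -m inch '{"slide":[[0.004,-0.001,0],[0.005,-0.001,0],[0.004,0,0],[0.0025,0,0],[0.0015,0,0],[0,0,0],[-0.02,0,0],[-0.05,0,-0.02],[-0.05,0,-0.04],[-0.05,0,-0.06],[-0.05,0,-0.06],[0,0,-0.05]],"roll":[0,0,0,0,0,0,0,0,0,0,0,0],"grip":[50,50,50,50,50,50,50,50,50,50,50,50]}'
python3 - <<'E'
from h import *
im,p=plate(); to([.4476,.0482,.007]); cv2.imwrite("pics/w3.png",im[:,:,::-1])
K,V=cam("wrist");print(proj(K,V,[.4476,.0482,0]))
E
```

```text
time: 7.1
tcp_pos: [0.668, -0.0678, 0.212]
ee_rot: [-0.742, -3.046, -0.001]
ft_force: [-0.2, 0.2, 0.4]
finger_gap: 0.0422
finger_force: 0.0
plate [ 531   10   66   80 3752] [0.6693 0.2155 0.022 ]
t 7.15 tcp [ 0.6699 -0.0676  0.2218] shift [0.252  0.0003 0.2133] yaw x 2.665 tilt [ 0.007 -0.    -1.   ] gap 0.04242167272064903 F [-0.5 -0.4  5.4] 0.0 
[311.70207081 -87.36801271]
```

View pics/w3.png

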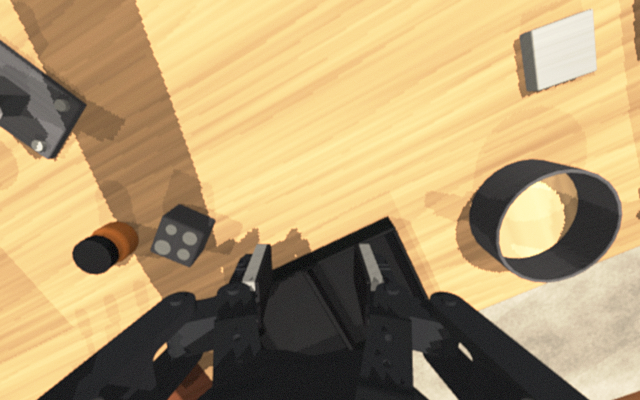

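```bash
python3 -m inch '{"slide":[[0,0,0],[0,0,0],[0,0,0],[0,0,0],[0,0,0],[0.003,0.06,0],[0.003,0.06,0],[0.003,0.06,0],[0.003,0.06,0],[0.003,0.06,0],[0.003,0.06,0],[0.003,0.06,0]],"roll":[-0.1714,-0.1714,-0.1714,-0.1714,-0.1714,0,0,0,0,0,0,0],"grip":[50,50,50,50,50,50,50,50,50,50,50,50]}'
python3 - <<'E'
from h import *
to([.489,.322,.031],-2.761); print(read_state()["joint_pos"])
save("wrist","w4.png"); K,V=cam("wrist"); print("proj tip,grip",proj(K,V,[.376,.277,.05]),proj(K,V,[.489,.322,.05]))
im=save("top","top4.png"); K,V=cam("top"); g=cv2.cvtColor(im,cv2.COLOR_RGB2HSV)
m=((g[:,:,1]<50)&(g[:,:,2]>170)).astype(np.uint8); m[:200]=0;m[260:]=0;m[:,:285]=0;m[:,335:]=0
c=cv2.moments(m,True); print(c["m00"],ray(K,V,c["m10"]/c["m00"],c["m01"]/c["m00"],.02))
E
```

```text
time: 8.65
tcp_pos: [0.4897, 0.3166, 0.213]
ee_rot: [0.594, -3.081, 0.0]
ft_force: [0.3, 0.8, 0.6]
finger_gap: 0.0428
finger_force: 0.0
t 8.65 tcp [0.4897 0.3166 0.213 ] shift [-0.0022  0.0051  0.182 ] yaw x -2.76 tilt [-0.004 -0.001 -1.   ] gap 0.042755386947792566 F [0.3 0.8 0.6] 0.0 roll 0.0005934714673703212
[4.58399977e-01 2.02149529e-01 2.31757143e-01 1.60452223e+00
 1.01238371e-03 7.72132148e-02]
proj tip,grip [309.17451573  55.37722774] [308.36272311 183.25928428]
666.0 [0.44733253 0.0481698  0.02      ]
```

View pics/w4.png

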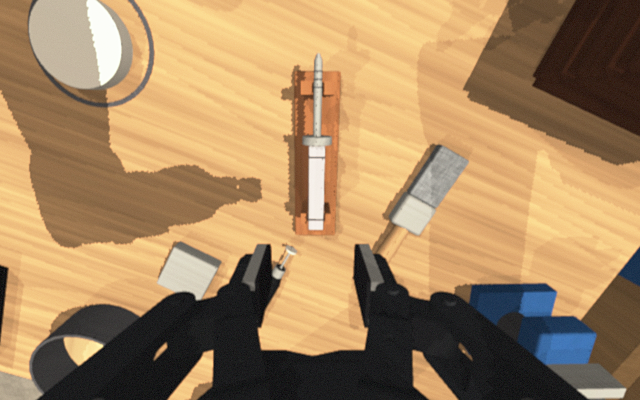

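Run:
```python
from h import *
K,V=cam("wrist")
tip=ray(K,V,319,55,.05); tail=ray(K,V,316,228,.058); coll=ray(K,V,317.5,137,.05)
d=(tip-tail)[:2]; L=np.hypot(*d); u=d/L; print(tip,tail,coll,"L",L,"yaw",np.arctan2(*u[::-1]))
g=tip[:2]-.128*u; print("grip",g,tail[:2]+.045*u, coll[:2]-.057*u)
to([*((g+tail[:2]+.045*u)/2),.031],np.arctan2(*u[::-1]))
im=cv2.imread("pics/w4.png"); hs=cv2.cvtColor(im,cv2.COLOR_BGR2HSV)
m=(hs[:,:,1]<55).astype(np.uint8); m[120:]=0; m[:,165:]=0; n,l,st,c=cv2.connectedComponentsWithStats(m); print(st[1:],c[1:])
for z in(0,.022): 
  for q in((28,42),(128,42),(80,90),(152,45),(100,107)): print(z,q,ray(K,V,*q,z)[:2].round(4))
im=cv2.imread("pics/top4.png"); cv2.imwrite("pics/t4.png",cv2.resize(im[195:265,270:350],None,fx=7,fy=7))
```

```text
[0.37460301 0.28106049 0.05      ] [0.53182584 0.34315097 0.058     ] [0.44384391 0.30840708 0.05      ] L 0.1690391881667334 yaw -2.765473039002859
grip [0.49365542 0.32807669] [0.48997148 0.32662183] [0.49685944 0.32934398]
t 8.75 tcp [0.4875 0.3201 0.213 ] shift [-0.0076  0.0044  0.182 ] yaw x -2.752 tilt [-0.006  0.001 -1.   ] gap 0.04269879002464653 F [0.8 0.1 0.2] 0.0 roll 0.013107423414496111
[[  28    0  126  107 8268]] [[82.73597    44.35147557]]
0 (28, 42) [ 0.473  -0.0096]
0 (128, 42) [0.4329 0.0879]
0 (80, 90) [0.5006 0.049 ]
0 (152, 45) [0.4261 0.112 ]
0 (100, 107) [0.5102 0.0727]
0.022 (28, 42) [0.4696 0.009 ]
0.022 (128, 42) [0.432  0.1004]
0.022 (80, 90) [0.4954 0.064 ]
0.022 (152, 45) [0.4256 0.123 ]
0.022 (100, 107) [0.5045 0.0862]
```

View pics/t4.png

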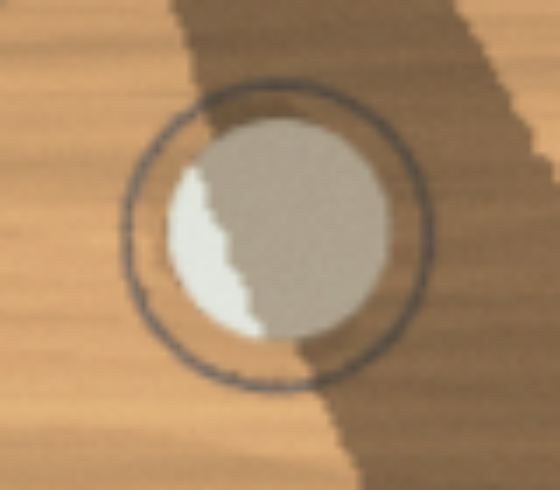

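```bash
python3 -m inch '{"slide":[[-0.009,0.001,0.045],[0,0,0.045],[0,0,0],[0,0,0]],"roll":[0.01,0,0,0],"grip":[60,60,60,60]}'
python3 - <<'E'
from h import *
K,V=cam("wrist"); save("wrist","w5.png"); to([.496,.3245,.031],-2.767)
np.save("V5.npy",V)
E
```

```text
time: 9.25
tcp_pos: [0.5004, 0.3193, 0.1254]
ee_rot: [0.579, -3.088, -0.0]
ft_force: [0.2, 0.0, 0.9]
finger_gap: 0.0509
finger_force: 0.0
t 9.3 tcp [0.5014 0.3198 0.1268] shift [0.0037 0.0063 0.0958] yaw x -2.771 tilt [ 0.003  0.002 -1.   ] gap 0.05125736421784743 F [-0.   0.4  1.3] 0.0 roll -0.0038323637246784337
```

View pics/w5.png

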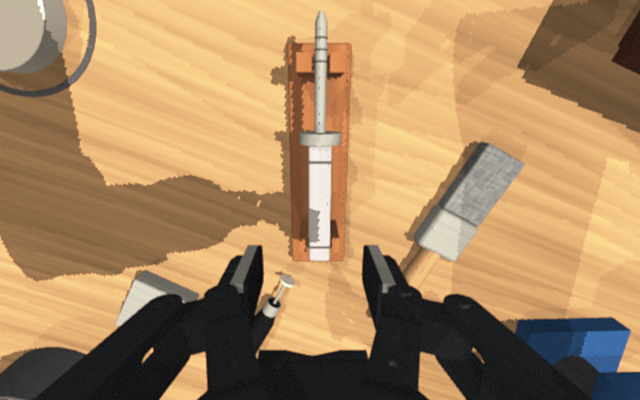

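Run:
```python
from h import *
K,_=cam("wrist"); V=np.load("V5.npy")
tip=ray(K,V,320.5,12,.05); tail=ray(K,V,319.5,260,.058)
d=(tip-tail)[:2]; L=np.hypot(*d); u=d/L; print(tip,tail,"L",L,"yaw",np.arctan2(*u[::-1]))
g=((tip[:2]-.128*u)+(tail[:2]+.045*u))/2; print(g)
to([*g,.031],np.arctan2(*u[::-1]))
```

```text
[0.37619145 0.27650728 0.05      ] [0.53564415 0.33900979 0.058     ] L 0.17126507757409687 yaw -2.7680178513253137
[0.49455549 0.3229038 ]
t 9.3 tcp [0.5014 0.3198 0.1268] shift [0.0056 0.0053 0.0958] yaw x -2.771 tilt [ 0.003  0.002 -1.   ] gap 0.05125736421784743 F [-0.   0.4  1.3] 0.0 roll -0.002814512399364588
```

```bash
python3 -m inch '{"slide":[[0.0056,0.0053,0.03],[0,0,0.035],[0,0,0.02],[0,0,0.01],[0,0,0],[0,0,0],[0,0,0],[0,0,0],[0,0,0],[0,0,0]],"roll":[0,0,0,0,0,0,0,0,0,0],"grip":[60,60,60,60,60,10,10,10,10,10]}'
python3 - <<'E'
from h import *
K,V=cam("top"); to([.4946,.3229,.031],-2.768)
# tube estimate in top and scene (initial pictures)
for n in("top","scene"):
    im=cv2.imread(f"pics/{n}0.png")
    a=im[190:265,400:475] if n=="top" else im[240:305,190:270]
    globals()[n]=cv2.resize(a,(390,390) if n=="top" else (400,325),interpolation=cv2.INTER_CUBIC)
o=np.zeros((390,790,3),np.uint8); o[:,:390]=top; o[:325,390:]=scene; cv2.imwrite("pics/tube.png",o)
E
```

```text
time: 10.55
tcp_pos: [0.4943, 0.323, 0.0311]
ee_rot: [-0.579, 3.085, 0.001]
ft_force: [0.5, 0.0, 6.0]
finger_gap: 0.0151
finger_force: 59.2
t 10.55 tcp [0.4943 0.323  0.0311] shift [-0.0002 -0.0002  0.0001] yaw x -2.77 tilt [ 0.003  0.001 -1.   ] gap 0.015148563855282113 F [0.5 0.  6. ] 59.203033447265625 roll -0.002390327279456095
```

View pics/tube.png

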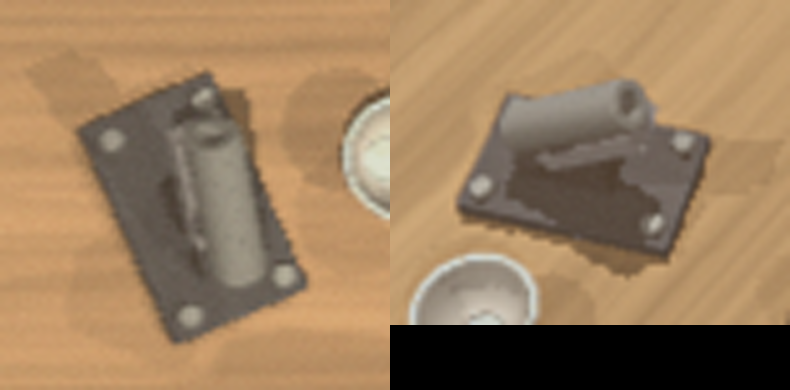

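Run:
```python
from h import *
K,V=cam("top"); f=lambda x,y:(400+x/5.2,190+y/5.2)
c=np.array([ray(K,V,*f(*q),.012)[:2] for q in((78,128),(210,72),(308,285),(177,343))]); print(c, [np.hypot(*(c[i]-c[(i+1)%4])) for i in range(4)])
fr=(c[0]+c[1])/2; re=(c[2]+c[3])/2; u=(fr-re)/np.hypot(*(fr-re)); cc=c.mean(0)
print("yaw",np.arctan2(*u[::-1]),"also",np.arctan2(*(c[0]-c[1]))*-1,"origin",cc+.04*u)
Kg,Vg=cam("scene"); g=lambda x,y:(190+(x-390)/5,240+y/5)
print("mouth top-ray z.095",ray(K,V,*f(213,133),.095),"scene",ray(Kg,Vg,*g(629,103),.095))
P1=K@V[:3];P2=Kg@Vg[:3]; X=cv2.triangulatePoints(P1,P2,np.array(f(213,133)),np.array(g(629,103)));print("tri",(X[:3]/X[3]).T)
to([0,0,0])
```

```text
[[ 0.48247838 -0.25580427]
 [ 0.51235734 -0.32952325]
 [ 0.39483472 -0.37845835]
 [ 0.36432173 -0.30580268]] [np.float64(0.07954395186797485), np.float64(0.1273036210967775), np.float64(0.07880284842485305), np.float64(0.12829979039482392)]
yaw 0.39744120477216754 also 0.3850746455063299 origin [ 0.47538022 -0.30191473]
mouth top-ray z.095 [ 0.47547414 -0.30401683  0.095     ] scene [ 0.47601437 -0.30259191  0.095     ]
tri [[ 0.4759798  -0.30329704  0.09593299]]
t 10.55 tcp [0.4943 0.323  0.0311] shift [ 0.5779 -0.1217  0.0293] yaw x -2.77 tilt [ 0.003  0.001 -1.   ] gap 0.015148563855282113 F [0.5 0.  6. ] 59.203033447265625
```

```bash
python3 -m inch '{"slide":[[0,0,-0.02],[0,0,-0.04],[0,0,-0.05],[0.004,-0.025,-0.02],[0.008,-0.05,0],[0.008,-0.05,0],[0.008,-0.05,0],[0.008,-0.05,0],[0.008,-0.05,0],[0.008,-0.05,0],[0.008,-0.05,0],[0.008,-0.05,0]],"roll":[0,0,0,0,0,0,0,0,0,0,0,-0.018],"grip":[10,10,10,10,10,10,10,10,10,10,10,10]}'
cat >> h.py <<'E'
M=np.array([.4757,-.3028,.095]); yaw=.39; hh=np.array([np.cos(yaw),np.sin(yaw),0])
def pose(s,z): return M+hh*s+[0,0,z-.019]
def tab(start_d,rows):
    pr=None
    c,sn=np.cos(np.radians(35)),np.sin(np.radians(35))
    for th,d,n in rows:
        t=np.radians(th); s=-d*c-n*sn+128*np.cos(t); z=-d*sn+n*c+128*np.sin(t)
        if pr: print(th,d,"dx %.1f dz %.1f"%(-(s-pr[0]),-(z-pr[1])),end="; ")
        else: print("start s,z",s,z)
        pr=(s,z)
    print("end",pr)
E
python3 - <<'E'
from h import *
to(pose(.153,0),yaw-np.pi)
tab(0,[(0,7,3),(3,8,3),(6,9,3),(9,10,3),(12,11,3),(15,12,2.5),(18,14,2.5),(21,17,2.5),(24,21,2),(27,26,1.5),(30,32,1),(33,40,.5),(35,48,0),(35,58,0),(35,68,0),(35,75,0)])
E
```

```text
time: 12.05
tcp_pos: [0.5834, -0.0996, 0.1582]
ee_rot: [0.608, -3.081, -0.002]
ft_force: [0.8, 0.0, -1.3]
finger_gap: 0.0149
finger_force: 58.6
t 12.05 tcp [ 0.5834 -0.0996  0.1582] shift [ 0.0237 -0.1471  0.082 ] yaw x -2.752 tilt [-0.002  0.001 -1.   ] gap 0.014894673807446022 F [ 0.8  0.  -1.3] 58.63635241985321 roll -0.0003691184779839318
start s,z 120.54520638092391 -1.557578921590347
3 8 dx 1.0 dz -6.1; 6 9 dx 1.3 dz -6.1; 9 10 dx 1.7 dz -6.1; 12 11 dx 2.0 dz -6.0; 15 12 dx 2.1 dz -5.5; 18 14 dx 3.5 dz -5.3; 21 17 dx 4.7 dz -4.6; 24 21 dx 5.6 dz -3.5; 27 26 dx 6.7 dz -2.8; 30 32 dx 7.8 dz -2.0; 33 40 dx 9.8 dz -0.7; 35 48 dx 8.8 dz 1.3; 35 58 dx 8.2 dz 5.7; 35 68 dx 8.2 dz 5.7; 35 75 dx 5.7 dz 4.0; end (np.float64(43.41505834731657), np.float64(30.399551126605438))
```

```bash
python3 -m inch '{"slide":[[0,-0.04,0],[0,-0.05,0],[0.01,-0.042,0],[0.0137,-0.0151,0.02],[0,0,0.03],[0,0,0.022],[0,0,0.01],[0,0,0],[0,0,0]],"roll":[0,0,0,0,0,0,0,0,0],"grip":[10,10,10,10,10,10,10,10,10]}'
python3 - <<'E'
from h import *
to(pose(.153,0),yaw-np.pi)
K,V=cam("wrist"); w=imaging.snapshot("wrist"); print("mouth px",proj(K,V,M),"tip px if level",proj(K,V,M+.025*hh))
Ks,Vs=cam("scene"); s=imaging.snapshot("scene"); print("scene mouth",proj(Ks,Vs,M),"tip",proj(Ks,Vs,M+.025*hh),"grip",proj(Ks,Vs,M+.153*hh))
to(pose(.153,0))
o=np.zeros((600,800,3),np.uint8); o[:400,:400]=cv2.resize(w[0:200,220:420],(400,400)); o[:360,400:]=cv2.resize(s[230:302,200:280],(400,360),interpolation=cv2.INTER_CUBIC)
cv2.imwrite("pics/pre.png",o[:400,:,::-1]); np.save("V6.npy",V)
E
```

```text
time: 13.18
tcp_pos: [0.6185, -0.2435, 0.0786]
ee_rot: [-0.608, 3.081, -0.002]
ft_force: [0.3, 0.2, -0.9]
finger_gap: 0.0149
finger_force: 58.8
t 13.175 tcp [ 0.6185 -0.2435  0.0786] shift [ 0.0016 -0.0005  0.0026] yaw x -2.752 tilt [ 0.002 -0.001 -1.   ] gap 0.01486807006083807 F [ 0.3  0.2 -0.9] 58.807634711265564 roll -0.0005988092967084135
mouth px [ 310.80226033 -153.74934738] tip px if level [310.93256694 -58.35252346]
scene mouth [237.66425573 260.59538307] tip [246.24574024 262.37955795] grip [290.98144496 271.68055017]
t 13.275 tcp [ 0.6188 -0.2437  0.0791] shift [ 0.0018 -0.0003  0.0031] yaw x -2.752 tilt [ 0.003 -0.001 -1.   ] gap 0.014885473398054985 F [-0.3  0.  -0.5] 58.80440711975098
```

View pics/pre.png

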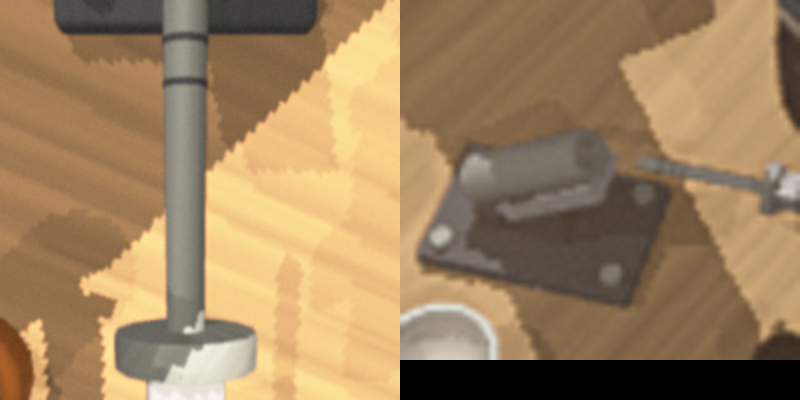

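```bash
python3 -m inch '{"slide":[[0.012,-0.0003,0.0025],[0.01,0,0],[0.006,0,0],[0.004,0,0],[0.002,0,0],[0,0,0]],"roll":[0,0,0,0,0,0],"grip":[10,10,10,10,10,10]}'
python3 -c "
from h import *
to(pose(.1205,0))"
```

```text
time: 14.02
tcp_pos: [0.5864, -0.2566, 0.0749]
ee_rot: [-0.607, 3.082, -0.0]
ft_force: [0.1, -0.4, -1.2]
finger_gap: 0.0149
finger_force: 58.8
t 14.025 tcp [ 0.5864 -0.2566  0.0749] shift [-0.0005 -0.0006 -0.0011] yaw x -2.752 tilt [ 0. -0. -1.] gap 0.014882196540790428 F [ 0.1 -0.4 -1.2] 58.79919111728668
```

```bash
python3 -m inch '{"slide":[[0.002,0,-0.003],[0.001,0,-0.006],[0.001,0,-0.006],[0,0,0]],"roll":[0,0,0,0],"grip":[10,10,10,10]}'
python3 -c "
from h import *
to(pose(.1205,0))"
```

```text
time: 14.52
tcp_pos: [0.584, -0.2576, 0.0907]
ee_rot: [-0.608, 3.079, 0.0]
ft_force: [5.7, 2.6, -4.5]
finger_gap: 0.015
finger_force: 58.7
t 14.525 tcp [ 0.584  -0.2576  0.0907] shift [-0.0031 -0.0006  0.0147] yaw x -2.752 tilt [ 0.003  0.001 -1.   ] gap 0.014961290634218402 F [ 5.7  2.6 -4.5] 58.65813910961151
```

```bash
python3 -m inch '{"slide":[[0,0,-0.006],[0.001,0,-0.006],[0.002,0,-0.0055],[0.003,0,-0.0055],[0.004,0,-0.005]],"roll":[0,0,0,0,0],"grip":[10,10,10,10,10]}'
python3 - <<'E'
from h import *
to(pose(.1205,0))
s=read_state(); r=np.array(s["tcp_pos"])-M; print("s,z of grip",r@hh,r[2]+.019)
E
```

```text
time: 15.15
tcp_pos: [0.5751, -0.2613, 0.1192]
ee_rot: [-0.608, 3.078, 0.0]
ft_force: [8.1, 4.4, -5.1]
finger_gap: 0.0147
finger_force: 58.5
t 15.15 tcp [ 0.5751 -0.2613  0.1192] shift [-0.0126 -0.0005  0.0433] yaw x -2.752 tilt [ 0.004  0.001 -1.   ] gap 0.014710545008746786 F [ 8.1  4.4 -5.1] 58.53254020214081 
s,z of grip 0.10771856930865496 0.043208908139188054
```

```bash
python3 -m inch '{"slide":[[0.004,0,-0.002],[0.005,0,-0.001],[0.006,0,-0.001],[0.006,0,-0.001],[0,0,0]],"roll":[0,0,0,0,0],"grip":[10,10,10,10,10]}'
cat >> h.py <<'E'
def gs():
    s=read_state(); r=np.array(s["tcp_pos"])-M; print("t",s["time"],"s,z of grip",(r@hh).round(4),(r[2]+.019).round(4),"lat",(r@[-hh[1],hh[0],0]).round(4),"F out,up,lat",(np.array(s["ft_force"])@hh).round(1),s["ft_force"][2].round(1),(np.array(s["ft_force"])@[-hh[1],hh[0],0]).round(1),"Tq",np.round(s["wrist_torque"],2))
E
python3 -c "
from h import *
gs()"
```

```text
time: 15.78
tcp_pos: [0.5543, -0.2702, 0.1239]
ee_rot: [-0.607, 3.081, -0.002]
ft_force: [4.3, 1.3, -4.2]
finger_gap: 0.0153
finger_force: 58.6
t 15.775 s,z of grip 0.0851 0.0479 lat 0.0002 F out,up,lat 4.5 -4.2 -0.4 Tq [ 0.38 -1.36  0.06]
```

```bash
python3 -m inch '{"slide":[[0.006,0,-0.001],[0.007,0,0.0005],[0.006,0,0.0015],[0.007,0,0.0045],[0.0055,0,0.004],[0,0,0]],"roll":[0,0,0,0,0,0],"grip":[10,10,10,10,10,10]}'
python3 -c "
from h import *
gs()"
```

```text
time: 16.52
tcp_pos: [0.5248, -0.2818, 0.1133]
ee_rot: [0.607, -3.082, -0.0]
ft_force: [4.0, 0.2, -5.6]
finger_gap: 0.015
finger_force: 58.7
t 16.525 s,z of grip 0.0534 0.0373 lat 0.0008 F out,up,lat 3.8 -5.6 -1.3 Tq [ 0.42 -1.41  0.06]
```

```bash
python3 -m inch '{"slide":[[0.005,0,0.0035],[0.004,0,0.003],[0.002,0,0.0012],[0,0,0],[0,0,0]],"roll":[0,0,0,0,0],"grip":[10,10,10,10,10]}'
python3 -c "
from h import *
gs()"
```

```text
time: 17.15
tcp_pos: [0.5151, -0.2858, 0.1059]
ee_rot: [-0.608, 3.082, 0.0]
ft_force: [4.3, 1.8, -4.0]
finger_gap: 0.0152
finger_force: 58.7
t 17.15 s,z of grip 0.0429 0.0299 lat 0.0008 F out,up,lat 4.7 -4.0 -0.0 Tq [ 0.58 -1.53  0.04]
```

```bash
python3 -m inch '{"slide":[[0.0012,0,0.0009],[0.0012,0,0.0009],[0,0,0]],"roll":[0,0,0],"grip":[10,10,10]}'; python3 -c "
from h import *
gs()"
python3 -m inch '{"slide":[[0.0012,0,0.0009],[0.0012,0,0.0009],[0,0,0]],"roll":[0,0,0],"grip":[10,10,10]}'
python3 -c "
from h import *
gs()"
```

```text
time: 17.52
tcp_pos: [0.5134, -0.2865, 0.1047]
ee_rot: [-0.608, 3.08, 0.0]
ft_force: [4.6, 2.9, -3.2]
finger_gap: 0.0151
finger_force: 59.0
t 17.525 s,z of grip 0.0411 0.0287 lat 0.0007 F out,up,lat 5.3 -3.2 0.9 Tq [ 0.67 -1.66 -0.01]
time: 17.9
tcp_pos: [0.5134, -0.2866, 0.1047]
ee_rot: [-0.608, 3.075, 0.0]
ft_force: [8.7, 5.9, 0.5]
finger_gap: 0.015
finger_force: 59.4
t 17.9 s,z of grip 0.041 0.0287 lat 0.0007 F out,up,lat 10.3 0.5 2.1 Tq [ 1.34 -2.02 -0.09]
```

```bash
python3 -m inch '{"slide":[[0.0012,0,0.0009],[0,0,0],[0,0,0],[0,0,0],[0,0,0]],"roll":[0,0,0,0,0],"grip":[10,10,10,10,10]}'; python3 -c "
from h import *
gs()"
```

```text
time: 18.52
tcp_pos: [0.5133, -0.2866, 0.1047]
ee_rot: [-0.609, 3.072, 0.0]
ft_force: [8.8, 7.0, 3.3]
finger_gap: 0.0153
finger_force: 59.6
t 18.525 s,z of grip 0.041 0.0287 lat 0.0006 F out,up,lat 10.8 3.3 3.1 Tq [ 1.7  -2.2  -0.07]
```

```bash
python3 -m inch '{"slide":[[-0.0049,0,-0.0034],[-0.0082,0,-0.0057],[-0.0131,0,-0.0092],[-0.0164,0,-0.0115],[-0.0164,0,-0.0115],[-0.0164,0,-0.0115],[-0.0123,0,-0.0086],[0,0,-0.02],[0,0,-0.04],[0,0,-0.04],[0,0,0],[0,0,0]],"roll":[0,0,0,0,0,0,0,0,0,0,0,0],"grip":[10,10,10,10,10,10,10,10,10,10,10,10]}'; python3 -c "
from h import *
gs(); to([.4943-.93*.02,.323-.366*.02,.17],-2.768)"
```

```text
time: 20.02
tcp_pos: [0.5898, -0.2554, 0.2622]
ee_rot: [0.606, -3.081, 0.001]
ft_force: [-0.6, 0.6, -2.1]
finger_gap: 0.0146
finger_force: 59.3
t 20.025 s,z of grip 0.1235 0.1862 lat 0.0005 F out,up,lat -0.4 -2.1 0.8 Tq [ 0.03 -0.1   0.  ]
t 20.025 tcp [ 0.5898 -0.2554  0.2622] shift [-0.111   0.5717  0.0919] yaw x -2.753 tilt [-0.002 -0.001 -1.   ] gap 0.014632995697241346 F [-0.6  0.6 -2.1] 59.327983260154724 roll 0.01510392257253379
```

```bash
python3 -m inch '{"slide":[[-0.0095,0.03,0],[-0.0095,0.05,0],[-0.0095,0.052,0],[-0.0095,0.052,0],[-0.0095,0.052,0],[-0.0095,0.052,0],[-0.0095,0.052,0],[-0.0095,0.052,0],[-0.0095,0.052,0],[-0.0095,0.052,0],[-0.0095,0.046,0],[-0.006,0.03,0]],"roll":[0.015,0,0,0,0,0,0,0,0,0,0,0],"grip":[10,10,10,10,10,10,10,10,10,10,10,10]}'; python3 -m inch '{"slide":[[0,0,0],[0,0,0]],"roll":[0,0],"grip":[10,10]}';python3 - <<'E'
from h import *
to([.4943-.93*.02,.323-.366*.02,.13],-2.768)
# angle check: gauge box in scene camera
K,V=cam("scene"); save("scene","s7.png"); save("wrist","w7.png")
for b in imaging.boxes_of("gauge","scene")[:2]: print(b["conf"],(np.array(b["extent"])*[640,400,640,400]).round(1))
p=np.array(read_state()["tcp_pos"])+[0,0,.019]; u=np.array([-.93,-.366,0])
for th in(0,20,35): 
  t=np.radians(th); w=u*np.cos(t)-[0,0,np.sin(t)]; print(th,proj(K,V,p+.128*w).round(1),proj(K,V,p-.045*w).round(1))
E
```

```text
time: 21.52
tcp_pos: [0.4818, 0.319, 0.2598]
ee_rot: [0.586, -3.082, 0.004]
ft_force: [0.6, -0.8, -1.7]
finger_gap: 0.0148
finger_force: 59.3
time: 21.78
tcp_pos: [0.483, 0.3168, 0.2608]
ee_rot: [0.584, -3.084, 0.003]
ft_force: [0.9, -0.4, -1.1]
finger_gap: 0.0148
finger_force: 59.3
t 21.775 tcp [0.483  0.3168 0.2608] shift [0.0068 0.0018 0.1308] yaw x -2.768 tilt [-0.003 -0.003 -1.   ] gap 0.014764171909923471 F [ 0.9 -0.4 -1.1] 59.29929256439209 roll 0.0004854390601658487
0.74 [335.4  93.9 378.2 113.9]
0 [323.6  94.2] [375.3 102.2]
20 [325.4 105.5] [375.1  98.1]
35 [329.5 113.4] [373.8  95.1]
```

```bash
python3 -m inch '{"slide":[[0.0065,0.0015,0.04],[0,0,0.05],[0,0,0.05],[0,0,0.02],[0,0,0.01],[0,0,0.008],[0,0,0.008],[0,0,0.006],[0,0,0]],"roll":[0,0,0,0,0,0,0,0,0],"grip":[10,10,10,10,10,10,10,10,10]}';python3 - <<'E'
from h import *
to([.4943,.323,.0311],-2.768)
E
```

```text
time: 23.05
tcp_pos: [0.479, 0.3177, 0.0737]
ee_rot: [-0.583, 3.082, 0.002]
ft_force: [0.1, 0.0, 3.4]
finger_gap: 0.0147
finger_force: 59.4
t 23.05 tcp [0.479  0.3177 0.0737] shift [-0.016  -0.0006  0.0427] yaw x -2.768 tilt [ 0.005  0.002 -1.   ] gap 0.014705046957174025 F [0.1 0.  3.4] 59.36478316783905 roll 0.00033032243450836773
```

```bash
python3 -m inch '{"slide":[[0,0,0.007],[0,0,0.007],[0,0,0.007],[0,0,0.006],[0,0,0.003],[-0.005,0,0],[-0.006,0,0],[-0.005,0,0.002],[0,0,0.004],[0,0,0.003],[0,0,0.002],[0,0,0]],"roll":[0,0,0,0,0,0,0,0,0,0,0,0],"grip":[10,10,10,10,10,10,10,10,10,10,10,10]}';python3 - <<'E'
from h import *
to([.4943,.323,.0311],-2.768)
E
```

```text
time: 24.55
tcp_pos: [0.4929, 0.3231, 0.0323]
ee_rot: [-0.584, 3.084, 0.001]
ft_force: [-3.8, -1.6, 12.5]
finger_gap: 0.0148
finger_force: 60.0
t 24.55 tcp [0.4929 0.3231 0.0323] shift [-0.0012 -0.0006  0.0012] yaw x -2.767 tilt [ 0.003  0.001 -1.   ] gap 0.014844988133945735 F [-3.8 -1.6 12.5] 59.975141286849976 roll 0.000605442226527142
```

```bash
python3 -m inch '{"slide":[[0,0,0.0015],[0,0,0.0015],[0,0,0]],"roll":[0,0,0],"grip":[10,10,10]}';python3 - <<'E'
from h import *
to([.4943,.323,.0311],-2.768)
E
python3 -m inch '{"slide":[[0,0,-0.01],[0,0,-0.03],[0,0,-0.05],[0,0,-0.04],[0,0,0],[0,0,0]],"roll":[0,0,0,0,0,0],"grip":[10,10,10,10,10,10]}'
python3 - <<'E'
from h import *
Kw,Vw=cam("wrist"); K,V=cam("scene"); p=np.array(read_state()["tcp_pos"])+[0,0,.019]; to([.4476,.0482,.1])
w=save("wrist","w8.png"); save("scene","s8.png")
for b in imaging.boxes_of("gauge","scene")[:2]: print(b["conf"],(np.array(b["extent"])*[640,400,640,400]).round(1))
u=np.array([-.93,-.366,0])
for th in(-5,0,5,10): 
  t=np.radians(th); x=u*np.cos(t)-[0,0,np.sin(t)]; q=[proj(K,V,p+a*x+[0,0,h]) for a,h in((.128,0),(-.045,.008),(-.045,-.008),(.053,.015),(.053,-.015))]; q=np.array(q); print(th,q.min(0).round(1),q.max(0).round(1))
a=cv2.imread("pics/s8.png")[80:140,300:400]; cv2.imwrite("pics/s8c.png",cv2.resize(a,None,fx=7,fy=7,interpolation=cv2.INTER_CUBIC))
E
```

```text
time: 24.92
tcp_pos: [0.4929, 0.3231, 0.0322]
ee_rot: [-0.584, 3.083, 0.001]
ft_force: [-8.4, -4.7, 23.1]
finger_gap: 0.015
finger_force: 61.6
t 24.925 tcp [0.4929 0.3231 0.0322] shift [-0.0012 -0.0006  0.0011] yaw x -2.767 tilt [ 0.004  0.001 -1.   ] gap 0.014975788000072321 F [-8.4 -4.7 23.1] 61.60120725631714 roll 0.0006519826742055201
time: 25.68
tcp_pos: [0.4919, 0.3225, 0.1549]
ee_rot: [0.584, -3.086, 0.001]
ft_force: [0.2, -0.7, -1.8]
finger_gap: 0.0147
finger_force: 58.5
t 25.675 tcp [0.4919 0.3225 0.1549] shift [ 0.1414 -0.2392  0.0551] yaw x -2.767 tilt [-0.001 -0.001 -1.   ] gap 0.014731564222498071 F [ 0.2 -0.7 -1.8] 58.51737141609192 
0.46 [332.2 122.2 372.4 132.5]
-5 [325.8 117.7] [374.4 131. ]
0 [325.5 120.2] [374.6 130.1]
5 [325.5 121.3] [374.7 129.2]
10 [325.8 122.4] [374.7 129.2]
```

View pics/s8c.png

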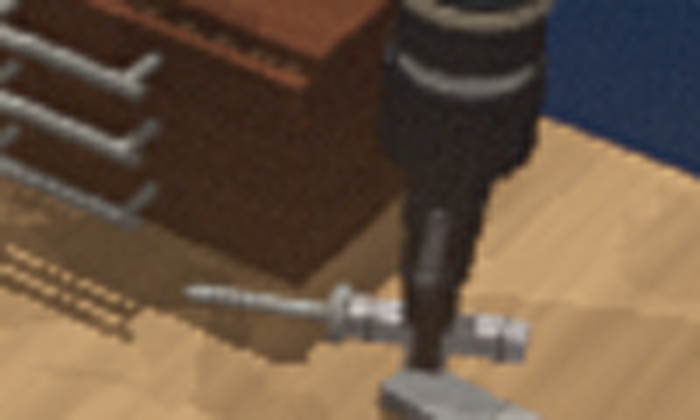

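Run:
```python
from h import *
K,V=cam("scene"); p=np.array([.4919,.3225,.1549+.019]); u=np.array([-.93,-.366,0])
for th in(-3,0,3,6):
  t=np.radians(th); x=u*np.cos(t)-[0,0,np.sin(t)]; a,b,c=[proj(K,V,p+s*x) for s in(.128,.053,-.045)]; print(th,a.round(1),b.round(1),c.round(1),"dy",(c-a)[1].round(1))
w=cv2.imread("pics/w8.png"); o=cv2.imread("pics/pre.png")[:400,:400]; o=cv2.resize(o,(200,200))
for n,c in(("pre",o),("now",w[0:200,220:420])):
  g=cv2.cvtColor(c,cv2.COLOR_BGR2HSV).astype(int)
  print(n,[(v,int((g[v,60:140,1]<60).sum())) for v in list(range(0,140,20))+list(range(140,200,3))])
```

```text
-3 [325.6 118.7] [346.6 123.1] [374.2 128.8] dy 10.1
0 [325.5 120.2] [346.5 123.7] [374.4 128.3] dy 8.1
3 [325.5 121.8] [346.4 124.3] [374.4 127.8] dy 6.0
6 [325.6 123.3] [346.4 125. ] [374.4 127.2] dy 3.9
pre [(0, 80), (20, 21), (40, 21), (60, 21), (80, 20), (100, 19), (120, 18), (140, 17), (143, 17), (146, 18), (149, 17), (152, 17), (155, 18), (158, 18), (161, 42), (164, 66), (167, 68), (170, 68), (173, 68), (176, 68), (179, 67), (182, 67), (185, 65), (188, 53), (191, 38), (194, 38), (197, 38)]
now [(0, 20), (20, 20), (40, 20), (60, 20), (80, 19), (100, 19), (120, 18), (140, 18), (143, 18), (146, 18), (149, 18), (152, 18), (155, 18), (158, 18), (161, 18), (164, 18), (167, 32), (170, 60), (173, 67), (176, 67), (179, 67), (182, 67), (185, 67), (188, 67), (191, 64), (194, 55), (197, 38)]
```

```bash
python3 -m inch '{"slide":[[0.0022,-0.03,0],[0.003,-0.045,0],[0.003,-0.045,0],[0.003,-0.045,0],[0.003,-0.04,0],[0.003,-0.0244,0],[0,-0.01,0.03],[0,0,0.035],[0,0,0.025],[0,0,0.01],[0,0,0],[0,0,0]],"roll":[0,0,0,0,0,0,0,0,0,0,0,0],"grip":[10,10,10,10,10,10,10,10,10,10,10,10]}'
python3 -m inch '{"slide":[[0,0,0],[0,0,0]],"roll":[0,0],"grip":[10,10]}'
python3 - <<'E'
from h import *
to([.5636,.0933,.055]); p=np.array(read_state()["tcp_pos"])+[0,0,.019]
K,V=cam("top"); im=save("top","t9.png"); Ks,Vs=cam("scene"); s=save("scene","s9.png")
tip=p+.125*np.array([-.93,-.366,0]); print("tip",tip,proj(K,V,tip),proj(Ks,Vs,tip),"ring px",proj(K,V,[.4476,.0482,0]))
for c in("top","scene"):
  for t in("gauge","plate"):
    for b in imaging.boxes_of(t,c)[:1]: print(c,t,round(b["conf"],2),(np.array(b["extent"])*[640,400,640,400]).round(1))
g=cv2.cvtColor(im,cv2.COLOR_RGB2HSV); m=(g[:,:,1]<85)&(g[:,:,2]>120); print("\n".join("".join("#" if v else "." for v in r) for r in m[205:252:1,285:335]))
E
```

```text
time: 27.32
tcp_pos: [0.5644, 0.0937, 0.0579]
ee_rot: [-0.584, 3.085, -0.001]
ft_force: [0.2, 0.6, -1.6]
finger_gap: 0.0147
finger_force: 58.7
time: 27.58
tcp_pos: [0.5642, 0.0936, 0.0577]
ee_rot: [-0.584, 3.085, -0.0]
ft_force: [0.3, -0.8, -1.6]
finger_gap: 0.0145
finger_force: 58.7
t 27.575 tcp [0.5642 0.0936 0.0577] shift [ 0.0007 -0.0001  0.0027] yaw x -2.767 tilt [ 0.002  0.    -1.   ] gap 0.014465248258095515 F [ 0.3 -0.8 -1.6] 58.67006599903107 
tip [0.44794665 0.04788106 0.0766982 ] [308.41643606 227.91165256] [304.46235689 186.5429108 ] ring px [309.16463718 228.32779837]
top plate 0.87 [301.9 212.8 324.8 243.4]
scene gauge 0.46 [307.1 185.9 357.1 198.8]
scene plate 0.56 [291.6 186.6 319.9 214.7]
...............#..................................
...............#.......###........................
...............#######........##..................
................####..........##.#................
................##...............###..............
................##.................##.............
................###.................###...........
................###.########
[... 1311 characters left out ...]
.......#################......#......
.....................###############.......##.....
.....................##############.......##......
.....................#############.......##.......
.....................###########.........#........
.....................########...........##........
.....................#................###.........
.....................................###..........
....................................#.............
..................................###.............
................................####..............
......................#.....###.##................
.........................######...................
..................................................
```

```bash
python3 -m inch '{"slide":[[0,0,0],[0,0,0]],"roll":[0,0],"grip":[10,10]}' && python3 -c "
from rig import close_job
print(close_job())"
```

```text
time: 28.12
tcp_pos: [0.5634, 0.0936, 0.0565]
ee_rot: [0.584, -3.087, -0.0]
ft_force: [0.0, 0.2, -1.4]
finger_gap: 0.0148
finger_force: 58.7
the job is handed in; nothing more can be done
None
```

I handed the job in at about 28 s; no verdict came back. By my own measurements, the plate is centred in the ring, the rod went down the tube until the collar stopped and came right out again, and the gauge is held within about 2° of level with its tip about 5 cm above the middle of the plate.

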